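# Index the specimen carriage under the microscope and on to its station

## Robot

A 7-joint arm with a two-finger parallel gripper is mounted at the origin on the work surface. World frame = base frame: x ahead of the robot, y to its left, z up, the work surface at z = 0. Lengths are in m, angles in rad, forces in N, time in s.
With the tool pointing down it reaches from about 0.4 to 0.85 m from the base axis. Payload 4.5 kg.
Tool frame: the origin (TCP) lies between the finger pads; the fingertips stand 19 mm ahead of it and the grasp point (between the pads) is the TCP (r.tips_ahead is the distance from the TCP to the fingertips, in m); z points along the fingers, y is the line along which they close (so a half turn about z gives the same grasp; the last joint's range is limited). The gripper opens to 88 mm and grips with 3 to 60 N. Pads are 18 mm wide; open, the fingers measure 123 mm over their backs; the gripper's body (75 mm by 187 mm) begins 45 mm behind the grasp point.
Start: joints at [1.162, 0.689, -0.195, 1.565, 0.157, 0.902, -0.215], TCP at [0.268, -0.565, 0.258] pointing down, gripper open.
Joint ranges: [-3.01, 3.01], [-0.46, 2.08], [-1.47, 1.51], [0.13, 2.56], [-1, 4.14], [0.04, 2.09], [-2.66, 2.66]. Speed limits (rad/s): [2.57, 2.57, 3.14, 3.14, 3.14, 3.14, 3.14].

## Interface

Orientations are given as a unit quaternion [x, y, z, w].
In Python, from plant import r, cams, models gives the robot as it stands. The module is installed in compiled form; this text tells all that it offers.
- The arm moves only by the tool jog_arm, never from a script. Its arguments are lists of equal length, an entry for each row: "turn": the turn, a rotation vector about the tool's x, y, z in rad, a list of three; "translation": the shift along the tool's x, y, z in m, a list of three; "grip": the closure, from 0 (fully open) to 1 (shut). In form: {"turn": [[ax, ay, az], ...], "translation": [[tx, ty, tz], ...], "grip": [grip, ...]}. A call has 1 to 20 rows; each row is the pose to reach, as a shift and turn from the pose commanded when the call began, along the tool's axes at that moment; what a row does not reach only later rows make up. A row lasts 1/8 s, in which the tool goes at most 62.5 mm and 10.7 degrees, less where a joint would pass 70% of its speed; a pose out of reach is approached as far as the arm can. A call with a gripper value outside its range is refused whole. The fingers move at their own pace and stop on an object; "force" is the grip in N (left out, the last holds). Time passes only in rows, so rows that repeat a pose let the fingers close. It gives the time, the measured TCP pose, the force, the opening and the grip force at its end, in the units of the state.
- r.get_state(): the state, without advancing time (a new reading comes with each control period).
- cams.snapshot(name): name is "scene" or "top" or "wrist"; returns the picture (420x560x3 uint8, red, green, blue); there is no depth.
- cams.camera_params(name): a dict with "fx", "fy", "cx", "cy" (pixels), "eye" and "orientation" of the camera in the world. Camera axes: x right, y up, looking along -z (the intrinsics and any distortion apply to the point x, -y, -z); pixel columns grow to the right and rows downward; lengths in m; the calibration is good to about 2 mm. A picture is of the moment at which its call begins: read the wrist's pose just before it. camera_params takes no time and is no camera call; for the wrist camera it gives the pose at the moment of the call.
- r.finish_job(): hands the job in; it is judged then, once.
Trained networks look in the newest picture that a camera, given by its name, has taken for a name from the list of things; names that differ only in an ending like _2 or _b are one class to them, and where a whole thing is asked for, a point or a joint stands for the part that bears it (a point fixed in the world has none). Each returns a list of dicts, best first, with "p" (0 to 1); they miss things now and then, are a little off and sometimes report something else, mostly with a low value. They report only what shows in the picture. A call takes as long as a camera call.
- models.find_in(camera, name): "position" ([x, y, z] in m, in world coordinates, good to about 4 mm: the middle of the surface that is visible of it).
- models.masks_of(camera, name): "pixels" (420x560 bool, what is visible of it).
- models.place_of(camera, name): "position" ([x, y, z] in m, in world coordinates, good to about 4 mm: a listed point, or the origin of a listed thing).
The state is a dict: "clock": time; "q": joint angles; "qd": joint speeds; "joint_torque": joint torques, N m; "tool_pos": TCP position; "eef_rot": TCP orientation; "contact_force": force on the tool from outside, world axes, zero at the start; "moment": the same for the moment, N m; "opening": opening from 0.0 (shut) to 1.0 (fully open); "finger_force": force on a finger pad.
Only numpy, scipy, OpenCV 4.12 (cv2) and the standard library are available. Lean on these libraries where they do the work, as an engineer would, in place of code of your own. Each camera call takes 0.05 s, during which the arm holds its last target. There are 200 camera calls.

## Task

Hold the orange release bar up while you slide the specimen carriage under the microscope, let it catch in the notch nearest to right under the lens, and let go of it there. Then, with its left handle now in reach on the other side, hold the bar up again, draw the carriage on to the yellow clip and let it catch in the notch that brings its red pointer nearest to the clip, with the bar fully down. Do not bump the microscope, and leave the other things on the bench where they are.

Things in the scene. Friction and masses are not known exactly. Their poses are not given: they have to be found in the camera images.
- track_mid (a point): Fixed slide track on an aluminium base plate 540 mm long (y), 170 wide (x), 12 thick, with a guide rod 38 mm either side of its middle line. Point: on top of the base plate, at the middle of the track; y of this frame runs along the track to the robot's left, x across it away from the robot, z up. The carriage slides along y.
- carriage_mid (a point): White specimen carriage, 106 mm (x) by 116 mm (y), that slides along the track only (about 2 N of friction), with a shallow round dish of florets on top. Point: centre of its top face, 65 mm above the table; axes as the track's.
- pointer (a point): Small red pointer on the carriage's edge away from the robot, at the middle of its length; it shows the carriage's place beside the coloured clips.
- carriage (a joint): Place of the carriage along the track, m: 0 right under the lens, positive to the robot's left (along the track's y), from -0.2 to 0.2. It starts on the right.
- bar (a joint): Lift of the carriage's release bar, m: 0 down, its pawl home in a notch (the carriage cannot slide); about 0.011 with the pawl on top of a rib or of the flat; above that clear; 0.020 at the upper stop. Springs and weight press it down with 6 N (8 N at the top): let go, it snaps down by itself. At the start the pawl stands on the flat at the loading end.
- handle_right (a point): Right-hand T-handle of the release bar: orange round grip 16 mm in diameter, 64 mm long, lying across the track (along x), on a neck 14 mm (x) by 10 (y). Point: its centre, 150 mm right of the carriage's middle, 90 mm above the table when the bar is down. Both handles are on one rigid bar: either lifts it and pushes or pulls the carriage.
- handle_left (a point): Left-hand T-handle of the same release bar, 150 mm to the left of the carriage's middle, otherwise the same.
- scope: Digital microscope; its head hangs over the middle of the track. Origin: on the table under the lens. Black ring light 90 mm wide from 140 to 168 mm above the table, above it a body 72 mm wide, top at 303 mm; 30 mm post 165 mm behind (+x), top at 354 mm; foot 130 x 150 mm. The carriage and its handles pass under the head, a gripper does not. Do not bump it.
- lens (a point): Centre of the underside of the ring light, 140 mm above the table, over the middle line of the track.
- clip_yellow_top (a point): Yellow station clip, 22 x 16 mm, 50 mm tall, fixed on the base plate behind the carriage's path, left of the microscope, where the carriage is wanted. Point: middle of its top edge, 62 mm above the table; axes as the track's (y along it).
- clip_blue_top (a point): The same clip in blue, another station, not wanted now. The three clips change places.
- clip_green_top (a point): The same clip in green, another station, not wanted now.
- pot_blue_mid (a point): Bystander: blue hydrangea in a white pot 100 mm wide, about 180 mm tall. Point: on its axis 40 mm up.
- pot_pink_mid (a point): Bystander: the same with a pink flower.
- reagent_mid (a point): Bystander: amber bottle, 60 mm wide, 130 tall. Point: on its axis 60 mm up.
- beaker_mid (a point): Bystander: glass beaker, 70 mm wide, 85 tall. Point: its centre.
- dishes_center (a point): Bystander: stack of clear dishes, 90 mm wide, 36 tall, in front of the left end of the track. Point: its centre.
- spatula_grip (a point): Bystander: spatula, 160 mm long, lying in front of the track. Point: on its handle.
- brush_grip (a point): Bystander: brush, 150 mm long, lying to the right of the track. Point: on its handle.
- track: The track; origin on the table under its middle, axes as track_mid. Along its middle line a steel strip, top 30 mm above the table: flat at the right end (loading end), then from about 75 mm right of the middle to 216 mm left of it ribs 10 mm thick with 14 mm gaps (notches), pitch 24 mm. The strip is shifted along y each time, up to half a pitch: the notches must be felt for, or seen.
- pawl (a point): Foot of the pawl, a brass tooth 9 mm thick (along y) under the bar and the carriage's middle, hidden from above. It drops in only within 2.5 mm of a notch's middle, else it rests on a rib and drops in by itself when the carriage is slid on to a notch. Point: centre of its lower end, 19 mm above the table when home.

How it is judged:
On the way:
1. the carriage stands within 20 mm of the lens axis (along the track), caught in a notch (bar less than 4 mm up) and let go by the gripper (value of joint bar below 0.004 m and value of joint carriage between -0.02 and 0.02 m and contact force between the fingers and track below 0.3 N), for 0.3 s.
At the end, for the whole second after the job is handed in: The carriage's red pointer is within 16 mm of the yellow clip along the track, the release bar is down in a notch (less than 4 mm up) and the carriage is at rest (value of joint bar below 0.004 m and y of pointer in the frame of clip_yellow_top between -0.016 and 0.016 m and velocity of joint carriage between -0.01 and 0.01 m/s); the robot touches nothing.
It fails at once if the microscope is bumped (over 12 N) (contact force between any of the arm, the fingers and scope above 12 N).
It fails at once if a bystander is moved more than 30 mm (distance of any of pot_blue_mid, pot_pink_mid, reagent_mid, beaker_mid, dishes_center, spatula_grip, brush_grip from where it was at the start of the episode above 0.03 m).
It also fails if it takes over 51 s, if anything falls off the work surface, if the arm or the gripper's body presses on something with over 40 N, if the wrist force passes 120 N, or if a joint passes its speed limit or range.

## Working session

There is one attempt and no reset: what is moved stays moved. The work goes in short steps, Python scripts to look and compute and a tool call to move; the robot and the scene stay as the last step left them, time stands still between calls to the robot, and variables do not carry over. Pictures are saved under pics/ and viewed, at most 10 in all, crops included, and the job is handed in when it is done.

Besides the shell and the picture viewer there is one more tool, called after "Request:" as name(argument=value, ...) on one line, values as JSON. jog_arm: Moves the arm, as the interface text tells. Its arguments: {"type":"object","properties":{"turn":{"type":"array"},"translation":{"type":"array"},"grip":{"type":"array"},"force":{"type":"number"}},"required":["turn","translation","grip"]}

```bash
mkdir -p pics; python3 - <<'E'
from plant import r,cams,models
import cv2,numpy as np
s=r.get_state();print(s['clock'],s['tool_pos'],s['eef_rot'],s['opening'])
ims=[]
for c in ['scene','top']:
    ims.append(cams.snapshot(c))
    for n in ['track_mid','carriage_mid','handle_right','handle_left','lens','clip_yellow_top','pointer','brush_grip','pot_blue_mid','pot_pink_mid','reagent_mid','beaker_mid','spatula_grip','dishes_center']:
        o=models.place_of(c,n)
        print(c,n,[(np.round(d['position'],3).tolist(),round(d['p'],2)) for d in o[:2]])
cv2.imwrite('pics/a.png',cv2.resize(np.hstack(ims)[:,:,::-1],(800,300)))
print(r.get_state()['clock'])
E
```

```text
0.0 [ 0.26748466 -0.56420946  0.25690261] [ 9.75580813e-01  2.19638861e-01 -2.75978765e-04 -8.78178494e-04] 0.9975394798761917
scene track_mid [([0.476, 0.007, 0.011], 0.87)]
scene carriage_mid [([0.462, -0.141, 0.065], 0.77), ([0.474, 0.01, 0.01], 0.26)]
scene handle_right [([0.445, -0.282, 0.103], 0.72), ([0.477, 0.012, 0.139], 0.6)]
scene handle_left [([0.721, -0.253, 0.037], 0.69), ([0.475, 0.015, 0.104], 0.58)]
scene lens [([0.477, 0.014, 0.14], 0.78), ([0.473, 0.015, 0.104], 0.37)]
scene clip_yellow_top [([0.668, 0.372, 0.043], 0.68), ([0.57, 0.104, 0.058], 0.43)]
scene pointer [([0.513, -0.139, 0.059], 0.94), ([0.447, -0.281, 0.102], 0.19)]
scene brush_grip [([0.485, -0.456, 0.011], 0.89), ([0.446, -0.283, 0.098], 0.17)]
scene pot_blue_mid [([0.715, 0.236, 0.042], 0.96)]
scene pot_pink_mid [([0.721, -0.254, 0.038], 0.81), ([0.459, -0.139, 0.065], 0.66)]
scene reagent_mid [([0.683, -0.388, 0.053], 0.69)]
scene beaker_mid []
scene spatula_grip [([0.331, -0.228, 0.011], 0.91)]
scene dishes_center [([0.284, 0.247, 0.014], 0.68), ([0.475, 0.016, 0.14], 0.5)]
top track_mid [([0.475, 0.007, 0.013], 0.81)]
top carriage_mid [([0.457, -0.136, 0.068], 0.66)]
top handle_right [([0.44, -0.288, 0.103], 0.83)]
top handle_left []
top lens [([0.472, 0.016, 0.142], 0.77)]
top clip_yellow_top [([0.68, -0.391, 0.059], 0.64), ([0.476, 0.012, 0.004], 0.49)]
top pointer [([0.513, -0.145, 0.064], 0.9)]
top brush_grip [([0.488, -0.451, 0.012], 0.61)]
top pot_blue_mid [([0.713, 0.24, 0.038], 0.82)]
top pot_pink_mid [([0.724, -0.257, 0.042], 0.87)]
top reagent_mid [([0.68, -0.392, 0.061], 0.94)]
top beaker_mid [([0.673, 0.375, 0.042], 0.64)]
top spatula_grip [([0.327, -0.232, 0.009], 0.6)]
top dishes_center [([0.286, 0.25, 0.02], 0.69), ([0.489, -0.448, 0.01], 0.33)]
1.5
```

View pics/a.png

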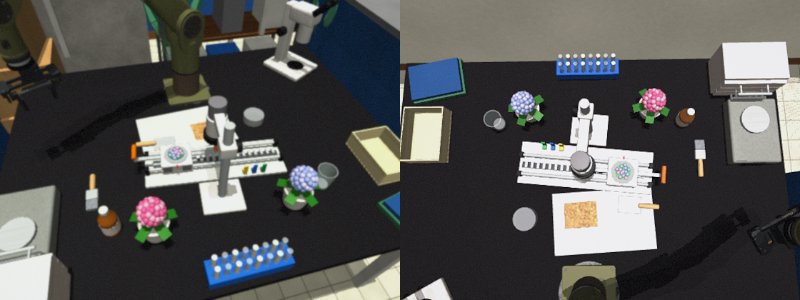

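```bash
cat > h.py <<'E'
from plant import r,cams,models
import numpy as np
from scipy.spatial.transform import Rotation as R
def to_tool(v): return np.round(R.from_quat(r.get_state()['eef_rot']).inv().apply(v),4)
def p(cam,n):
    o=models.place_of(cam,n); return [(np.round(d['position'],3).tolist(),round(d['p'],2)) for d in o[:2]]
E
python3 - <<'E'
from h import *
import cv2
P=cams.camera_params('top');print(P)
im=cams.snapshot('top');cv2.imwrite('pics/top.png',im[:,:,::-1])
hsv=cv2.cvtColor(im,cv2.COLOR_RGB2HSV)
Rc=R.from_quat(P['orientation']) if np.size(P['orientation'])==4 else R.from_matrix(P['orientation'])
def back(u,v,z):
    d=Rc.apply([(u-P['cx'])/P['fx'],-(v-P['cy'])/P['fy'],-1]);return np.array(P['eye'])+d*(z-P['eye'][2])/d[2]
for nm,lo,hi,z in [('yellow',22,34,.062),('green',45,80,.062),('blue',95,125,.062),('orange',8,18,.098),('red',0,5,.06)]:
    m=cv2.inRange(hsv,(lo,130,90),(hi,255,255))
    n,l,st,c=cv2.connectedComponentsWithStats(m)
    for i in range(1,n):
        if st[i,4]>12: print(nm,st[i],back(*c[i],z).round(3))
E
```

```text
{'fx': 404.780098115913, 'fy': 404.780098115913, 'cx': 277.15404641069017, 'cy': 213.1032217505362, 'eye': array([ 0.35453541, -0.0542976 ,  1.18026843]), 'orientation': array([-0.06056598,  0.0523103 ,  0.7082063 , -0.70145509])}
yellow [221 200   8  11  46] [0.559 0.104 0.062]
green [335 124  11  11  59] [ 0.781 -0.224  0.062]
green [188 133  13  13 115] [0.755 0.198 0.062]
green [325 145  12  13 107] [ 0.714 -0.197  0.062]
green [152 146   7  11  45] [0.716 0.311 0.062]
green [364 149  14  14 110] [ 0.698 -0.31   0.062]
green [164 164  12  12 109] [0.663 0.264 0.062]
green [200 203   5   6  28] [0.559 0.169 0.062]
blue [  11   81   75   59 3306] [0.849 0.63  0.062]
blue [ 218   82   89   24 1219] [ 0.886 -0.003  0.062]
blue [209 199   6   3  16] [0.574 0.143 0.062]
blue [212 204   5   6  29] [0.556 0.136 0.062]
orange [392 152  21  20 236] [ 0.666 -0.383  0.098]
orange [365 232   8  25 162] [ 0.443 -0.286  0.098]
```

Top view: carriage on the right with the orange handle at about (365,244) full-res, yellow clip at (225,205), which is the one nearest the microscope. Scene agrees: robot behind, three clips left of the scope.

```bash
cat >> h.py <<'E'
YAW=-0.108
T=np.array([-np.sin(YAW),np.cos(YAW),0]); X=np.array([np.cos(YAW),np.sin(YAW),0])
def rel(pos,tilt):
    # tool y along -T, leaning by tilt about tool x (positive: body away to -y)
    s=r.get_state(); R0=R.from_quat(s['eef_rot'])
    Rt=R.from_matrix(np.c_[X,-T,[0,0,-1]])*R.from_rotvec([tilt,0,0])
    return (R0.inv()*Rt).as_rotvec().round(4), R0.inv().apply(np.array(pos)-s['tool_pos']).round(4), Rt.as_matrix()[:,2]
E
python3 - <<'E'
from h import *
import cv2
H=np.array([.443,-.286,.101])
w=rel(H,.35)[2]
print(rel(H-.09*w,.35)); print(rel(H,.35))
im=cv2.imread('pics/top.png')
P=cams.camera_params('top');Rc=R.from_quat(P['orientation'])
def proj(q):
    c=Rc.inv().apply(np.array(q)-P['eye']);return P['cx']+P['fx']*c[0]/-c[2],P['cy']-P['fy']*c[1]/-c[2]
# rectify strip plane z=.030: s along track from lens, columns 0.5mm
L=np.array([.475,.015,.030])
S=np.arange(-.12,.25,.0005);W=np.arange(-.03,.03,.0005)
g=np.array([[proj(L+s*T+w*X) for s in S] for w in W[::-1]],np.float32)
o=cv2.remap(im,g[...,0],g[...,1],cv2.INTER_CUBIC)
v=o[50:70].mean((0,2))
print(o.shape)
cv2.imwrite('pics/strip.png',cv2.resize(o,None,fx=1,fy=3))
E
```

```text
(array([0.3412, 0.0963, 0.5452]), array([ 0.2616, -0.1505,  0.0722]), array([ 0.03696101,  0.34089997, -0.93937271]))
(array([0.3412, 0.0963, 0.5452]), array([ 0.2777, -0.1768,  0.1567]), array([ 0.03696101,  0.34089997, -0.93937271]))
(120, 740, 3)
```

View pics/strip.png

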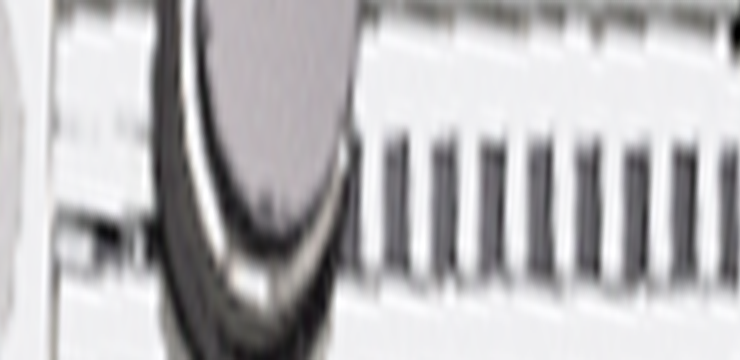

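The rectified strip shows dark gaps (notches) at columns 397, 445, 493 and so on. That puts the notches at about 0.0065 + 0.024k along the track from the lens, with targets 0.0065 and then 0.1025 (clip at about 0.098).

Request:
jog_arm(turn=[[0.17,0.048,0.27],[0.341,0.096,0.545],[0.341,0.096,0.545],[0.341,0.096,0.545],[0.341,0.096,0.545],[0.341,0.096,0.545],[0.341,0.096,0.545],[0.341,0.096,0.545]], translation=[[0.05,-0.03,0.01],[0.1,-0.06,0.025],[0.16,-0.09,0.04],[0.21,-0.12,0.055],[0.262,-0.15,0.072],[0.262,-0.15,0.072],[0.262,-0.15,0.072],[0.262,-0.15,0.072]], grip=[0,0,0,0,0,0,0,0], force=50)

```text
clock: 2.55
tool_pos: [0.4394, -0.319, 0.1859]
eef_rot: [0.983, -0.054, 0.009, -0.173]
contact_force: [-0.4, 0.2, -0.0]
opening: 0.996
finger_force: 0.0
```

```bash
python3 - <<'E'
from h import *
cams.snapshot('wrist');print(p('wrist','handle_right'))
s=r.get_state();print(s['tool_pos'],s['contact_force'],s['clock'])
print(rel([.443,-.286,.101],.35))
E
```

```text
[([0.44, -0.285, 0.101], 0.65)]
[ 0.43953273 -0.3187368   0.18597003] [ 1.22925082  0.49650803 -0.63331832] 2.65
(array([ 0.0017, -0.0008, -0.0024]), array([-0.0002, -0.0019,  0.0911]), array([ 0.03696101,  0.34089997, -0.93937271]))
```

Request:
jog_arm(turn=[[0,0,0],[0,0,0],[0,0,0],[0,0,0],[0,0,0],[0,0,0],[0,0,0],[0,0,0]], translation=[[0,-0.001,0.045],[0,-0.002,0.091],[0,-0.002,0.091],[0,-0.002,0.091],[0,-0.002,0.091],[0,-0.002,0.091],[0,-0.002,0.091],[0,-0.002,0.091]], grip=[0,0,0,1,1,1,1,1], force=50)

```text
clock: 3.65
tool_pos: [0.4439, -0.2842, 0.1012]
eef_rot: [0.983, -0.053, 0.009, -0.174]
contact_force: [-0.1, -0.3, 0.5]
opening: 0.459
finger_force: 0.0
```

```bash
python3 - <<'E'
from h import *
s=r.get_state();t=s['tool_pos'];print(t,s['contact_force'],s['clock'],s['opening'])
L=np.array([.475,.015,.03]);sx=(t-L)@T
print('s',sx,'c',sx+.15,'x',(t-L)@X)
d=(.0065-.15-sx)*T
print(to_tool([0,0,.006]),to_tool(d+[0,0,.006]),to_tool(T),to_tool([0,0,1]))
E
```

```text
[ 0.44388938 -0.28421039  0.10117627] [-0.14139695 -0.27789035  0.46613508] 3.65 0.4585386204854341
s -0.3008205073610142 c -0.15082050736101418 x 0.0013225795009483004
[ 0.     -0.0021 -0.0056] [ 0.     -0.1499  0.0482] [ 1.000e-04 -9.395e-01  3.424e-01] [ 1.000e-04 -3.424e-01 -9.395e-01]
```

Request:
jog_arm(turn=[[0,0,0],[0,0,0],[0,0,0],[0,0,0],[0,0,0],[0,0,0]], translation=[[0,0,0],[0,0,0],[0,0,0],[0,0,0],[0,-0.002,-0.0055],[0,-0.002,-0.0055]], grip=[1,1,1,1,1,1])

```text
clock: 4.4
tool_pos: [0.4438, -0.2843, 0.1069]
eef_rot: [0.983, -0.053, 0.009, -0.173]
contact_force: [-0.1, -1.8, -7.8]
opening: 0.2
finger_force: 46.0
```

Request:
jog_arm(turn=[[0,0,0],[0,0,0],[0,0,0],[0,0,0],[0,0,0],[0,0,0],[0,0,0],[0,0,0],[0,0,0],[0,0,0]], translation=[[0,-0.0094,0.0034],[0,-0.0282,0.0103],[0,-0.047,0.0171],[0,-0.0658,0.024],[0,-0.0846,0.0308],[0,-0.1034,0.0377],[0,-0.1221,0.0445],[0,-0.1362,0.0497],[0,-0.1456,0.0531],[0,-0.1456,0.0531]], grip=[1,1,1,1,1,1,1,1,1,1])

```text
clock: 5.65
tool_pos: [0.4595, -0.1275, 0.1069]
eef_rot: [0.983, -0.052, 0.008, -0.175]
contact_force: [-4.5, 3.4, -7.0]
opening: 0.203
finger_force: 46.5
```

```bash
cat >> h.py <<'E'
L=np.array([.475,.015,.03])
def rep(sgn=1):
    s=r.get_state();t=s['tool_pos'];f=s['contact_force']
    print('clock',round(s['clock'],2),'pos',t.round(4),'c',round((t-L)@T+sgn*.15,4),'x',round((t-L)@X,4),'fT',round(f@T,1),'fz',round(f[2],1),'open',round(s['opening'],3),'ff',round(s['finger_force'],1))
E
python3 - <<'E'
from h import *
rep(); cams.snapshot('top')
print(p('top','pointer'),p('top','handle_right'));cams.snapshot('scene');print(p('scene','pointer'))
E
```

```text
clock 5.65 pos [ 0.4595 -0.1275  0.1069] c 0.0067 x -0.0001 fT 2.9 fz -7.0 open 0.203 ff 46.5
[] []
[([0.527, 0.018, 0.064], 0.84)]
```

Request:
jog_arm(turn=[[0,0,0],[0,0,0],[0,0,0]], translation=[[0,0.0017,0.0047],[0,0.0034,0.0094],[0,0.0034,0.0094]], grip=[1,1,1])

```text
clock: 6.28
tool_pos: [0.4594, -0.1289, 0.0966]
eef_rot: [0.983, -0.053, 0.008, -0.175]
contact_force: [-5.1, 2.4, -5.7]
opening: 0.204
finger_force: 46.4
```

```bash
python3 -c "
from h import *
rep()"
```

```text
clock 6.28 pos [ 0.4594 -0.1289  0.0966] c 0.0053 x -0.0 fT 1.9 fz -5.7 open 0.204 ff 46.4
```

Request:
jog_arm(turn=[[0,0,0],[0,0,0],[0,0,0],[0,0,0],[0,0,0],[0,0,0],[0,0,0],[0,0,0],[0,0,0],[0,0,0],[0,0,0]], translation=[[0,0.0014,0.0038],[0,0.0014,0.0038],[0,0.0014,0.0038],[0,0.0014,0.0038],[0,0.0014,0.0038],[0,0.0014,0.0038],[0,0,-0.03],[0,0,-0.06],[0,0,-0.1],[0,0,-0.12],[0,0,-0.12]], grip=[1,0.3,0.3,0.3,0.3,0.3,0.3,0.3,0.3,0.3,0.3])

```text
clock: 7.65
tool_pos: [0.4568, -0.1717, 0.2105]
eef_rot: [0.983, -0.053, 0.011, -0.173]
contact_force: [0.1, 0.4, -0.2]
opening: 0.701
finger_force: 0.0
```

```bash
python3 - <<'E'
from h import *
import cv2
rep()
im=cams.snapshot('scene');print([p('scene',n) for n in ('pointer','handle_right','handle_left','clip_yellow_top')])
im2=cams.snapshot('wrist');print(p('wrist','handle_right'))
cv2.imwrite('pics/b.png',cv2.resize(np.hstack([im,im2])[:,:,::-1],(800,300)))
s=r.get_state();t=s['tool_pos']
for w in ([t[0]-.03,t[1],.40],[.425,-.02,.41],[.43,.12,.41],[.46,.22,.36]):
    print(rel(w,-.35)[:2],rel(w,0)[:2])
E
```

```text
clock 7.65 pos [ 0.4568 -0.1717  0.2105] c -0.0376 x 0.002 fT 0.4 fz -0.2 open 0.701 ff 0.0
[[([0.532, 0.018, 0.062], 0.76)], [([0.462, -0.125, 0.089], 0.91)], [([0.493, 0.171, 0.092], 0.76)], [([0.569, 0.103, 0.062], 0.52), ([0.475, 0.008, -0.0], 0.42)]]
[([0.459, -0.127, 0.091], 0.59), ([0.284, 0.244, 0.023], 0.35)]
(array([-7.007e-01,  1.900e-03,  7.000e-04]), array([-0.0302, -0.0627, -0.1806])) (array([-0.3507,  0.002 ,  0.0004]), array([-0.0302, -0.0627, -0.1806]))
(array([-7.007e-01,  1.900e-03,  7.000e-04]), array([-0.047 , -0.2063, -0.1387])) (array([-0.3507,  0.002 ,  0.0004]), array([-0.047 , -0.2063, -0.1387]))
(array([-7.007e-01,  1.900e-03,  7.000e-04]), array([-0.0571, -0.3376, -0.0907])) (array([-0.3507,  0.002 ,  0.0004]), array([-0.0571, -0.3376, -0.0907]))
(array([-7.007e-01,  1.900e-03,  7.000e-04]), array([-0.0379, -0.4168, -0.0085])) (array([-0.3507,  0.002 ,  0.0004]), array([-0.0379, -0.4168, -0.0085]))
```

View pics/b.png

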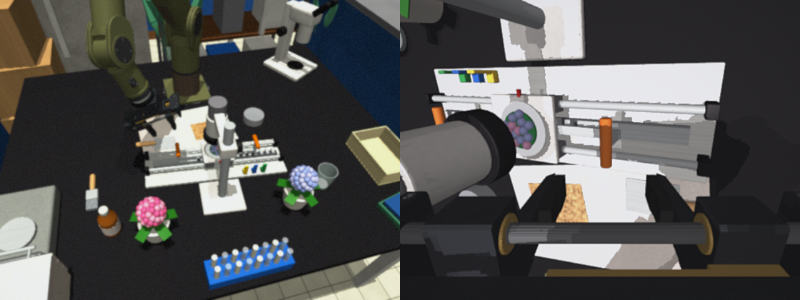

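Microscope stage done: the handle sits at z≈0.09 and the gripper is clear. In the scene picture the carriage is under the scope and the left handle stands at (256,142). Crossing over the scope now.

Request:
jog_arm(turn=[[0,0,0],[0,0,0],[-0.1,0,0],[-0.2,0,0],[-0.3,0,0],[-0.35,0,0],[-0.35,0,0],[-0.35,0,0],[-0.35,0,0],[-0.45,0,0],[-0.6,0,0],[-0.7,0,0],[-0.7,0,0],[-0.7,0,0]], translation=[[-0.008,-0.016,-0.046],[-0.016,-0.032,-0.092],[-0.024,-0.048,-0.138],[-0.03,-0.063,-0.18],[-0.03,-0.063,-0.18],[-0.036,-0.11,-0.166],[-0.042,-0.158,-0.153],[-0.047,-0.206,-0.139],[-0.05,-0.25,-0.123],[-0.053,-0.294,-0.107],[-0.057,-0.338,-0.091],[-0.048,-0.378,-0.05],[-0.038,-0.417,-0.009],[-0.038,-0.417,-0.009]], grip=[0.4,0.4,0.4,0.4,0.4,0.4,0.4,0.4,0.4,0.4,0.4,0.4,0.4,0.4])

```text
clock: 9.75
tool_pos: [0.459, 0.2239, 0.3574]
eef_rot: [0.983, -0.049, -0.012, 0.174]
contact_force: [-0.8, -0.5, 0.0]
opening: 0.602
finger_force: 0.0
```

```bash
python3 - <<'E'
from h import *
rep()
cams.snapshot('wrist');print(p('wrist','handle_left'))
cams.snapshot('top');print(p('top','handle_left'))
H=np.array([.492,.170,.090]);w=rel(H,-.35)[2]
print(rel(H-.09*w,-.35)[:2],rel(H,-.35)[:2])
E
```

```text
clock 9.75 pos [0.459  0.2239 0.3574] c 0.356 x -0.0384 fT -0.6 fz 0.0 open 0.602 ff 0.0
[([0.488, 0.176, 0.091], 0.72)]
[([0.489, 0.173, 0.095], 0.81), ([0.58, 0.178, 0.064], 0.28)]
(array([ 0.001 ,  0.0002, -0.0021]), array([ 0.0366, -0.0517,  0.1802])) (array([ 0.001 ,  0.0002, -0.0021]), array([ 0.0366, -0.0518,  0.2702]))
```

Request:
jog_arm(turn=[[0,0,0],[0,0,0],[0,0,0],[0,0,0],[0,0,0],[0,0,0],[0,0,0],[0,0,0],[0,0,0],[0,0,0],[0,0,0],[0,0,0],[0,0,0]], translation=[[0.01,-0.014,0.045],[0.02,-0.03,0.09],[0.03,-0.044,0.135],[0.036,-0.0535,0.18],[0.036,-0.0535,0.21],[0.036,-0.0535,0.24],[0.036,-0.0535,0.2695],[0.036,-0.0535,0.2695],[0.036,-0.0535,0.2695],[0.036,-0.0535,0.2695],[0.036,-0.0535,0.2695],[0.036,-0.0535,0.2695],[0.036,-0.0535,0.2695]], grip=[0.4,0.4,0.4,0.4,0.4,0.4,0.4,1,1,1,1,1,1], force=50)

```text
clock: 11.58
tool_pos: [0.492, 0.174, 0.0903]
eef_rot: [0.983, -0.053, -0.009, 0.174]
contact_force: [0.2, -0.8, 6.0]
opening: 0.193
finger_force: 48.0
```

```bash
python3 - <<'E'
from h import *
rep(-1);print(to_tool([0,0,1]),to_tool(T))
E
```

```text
clock 11.57 pos [0.492  0.174  0.0903] c 0.0099 x -0.0002 fT -0.8 fz 6.0 open 0.193 ff 48.0
[ 0.0014  0.3423 -0.9396] [-4.000e-04 -9.396e-01 -3.423e-01]
```

Request:
jog_arm(turn=[[0,0,0],[0,0,0],[0,0,0]], translation=[[0,0.0027,-0.0075],[0,0.0053,-0.0148],[0,0.0053,-0.0148]], grip=[1,1,1])

```text
clock: 11.95
tool_pos: [0.4919, 0.1741, 0.1054]
eef_rot: [0.983, -0.053, -0.009, 0.173]
contact_force: [2.9, -1.1, -7.8]
opening: 0.196
finger_force: 47.4
```

```bash
python3 - <<'E'
from h import *
rep(-1)
E
```

```text
clock 11.95 pos [0.4919 0.1741 0.1054] c 0.01 x -0.0004 fT -0.8 fz -7.8 open 0.196 ff 47.4
```

Request:
jog_arm(turn=[[0,0,0],[0,0,0],[0,0,0],[0,0,0],[0,0,0],[0,0,0],[0,0,0],[0,0,0],[0,0,0]], translation=[[0,-0.0094,-0.0034],[0,-0.0235,-0.0086],[0,-0.0376,-0.0137],[0,-0.0517,-0.0188],[0,-0.0658,-0.024],[0,-0.0799,-0.0291],[0,-0.0883,-0.0322],[0,-0.0883,-0.0322],[0,-0.0883,-0.0322]], grip=[1,1,1,1,1,1,1,1,1])

```text
clock: 13.08
tool_pos: [0.5013, 0.2688, 0.105]
eef_rot: [0.984, -0.053, -0.009, 0.173]
contact_force: [1.8, 1.1, -7.4]
opening: 0.196
finger_force: 47.2
```

```bash
python3 - <<'E'
from h import *
rep(-1)
E
```

```text
clock 13.07 pos [0.5013 0.2688 0.105 ] c 0.1051 x -0.0012 fT 1.3 fz -7.4 open 0.196 ff 47.2
```

Request:
jog_arm(turn=[[0,0,0],[0,0,0],[0,0,0]], translation=[[0,-0.0016,0.0043],[0,-0.0031,0.0085],[0,-0.0031,0.0085]], grip=[1,1,1])

```text
clock: 13.45
tool_pos: [0.5012, 0.2672, 0.0956]
eef_rot: [0.983, -0.053, -0.01, 0.174]
contact_force: [1.6, 1.2, -6.3]
opening: 0.195
finger_force: 47.5
```

```bash
python3 - <<'E'
from h import *
rep(-1)
E
```

```text
clock 13.45 pos [0.5012 0.2672 0.0956] c 0.1035 x -0.0011 fT 1.4 fz -6.3 open 0.195 ff 47.5
```

In the notch (the bar's weight still hangs on the gripper below rib height). Lower, release, back off.

Request:
jog_arm(turn=[[0,0,0],[0,0,0],[0,0,0],[0,0,0],[0,0,0],[0,0,0],[0,0,0],[0,0,0],[0,0,0],[0,0,0],[0,0,0],[0,0,0]], translation=[[0,-0.0016,0.0043],[0,-0.0016,0.0043],[0,-0.0016,0.0043],[0,-0.0016,0.0043],[0,-0.0016,0.0043],[0,-0.0016,0.0043],[0,-0.0016,0.0043],[0,0,-0.03],[0,0,-0.07],[0,0,-0.12],[0,0,-0.14],[0,0,-0.14]], grip=[1,0.3,0.3,0.3,0.3,0.3,0.3,0.3,0.3,0.3,0.3,0.3])

```text
clock: 14.95
tool_pos: [0.5072, 0.3161, 0.2287]
eef_rot: [0.984, -0.053, -0.008, 0.173]
contact_force: [0.8, -0.2, -0.6]
opening: 0.701
finger_force: 0.0
```

```bash
python3 - <<'E'
from h import *
import cv2
rep(-1)
im=cams.snapshot('scene');print([p('scene',n) for n in ('pointer','handle_right','handle_left','clip_yellow_top')])
im2=cams.snapshot('wrist');print([p('wrist',n) for n in ('pointer','handle_left','clip_yellow_top')])
cams.snapshot('top');print([p('top',n) for n in ('pointer','handle_left','handle_right','clip_yellow_top')])
cv2.imwrite('pics/c.png',cv2.resize(np.hstack([im,im2])[:,:,::-1],(800,300)))
E
```

```text
clock 14.95 pos [0.5072 0.3161 0.2287] c 0.1529 x -0.0004 fT -0.1 fz -0.6 open 0.701 ff 0.0
[[([0.539, 0.11, 0.06], 0.75), ([0.47, -0.029, 0.089], 0.28)], [([0.468, -0.03, 0.088], 0.73), ([0.483, -0.454, 0.014], 0.39)], [([0.498, 0.261, 0.091], 0.57), ([0.285, 0.249, 0.015], 0.34)], [([0.571, 0.105, 0.059], 0.44), ([0.576, 0.177, 0.064], 0.23)]]
[[([0.538, 0.109, 0.066], 0.75)], [([0.497, 0.269, 0.09], 0.88)], [([0.571, 0.11, 0.058], 0.72)]]
[[([0.54, 0.107, 0.067], 0.85)], [([0.495, 0.268, 0.091], 0.81), ([0.49, -0.449, 0.008], 0.36)], [([0.467, -0.04, 0.092], 0.66)], [([0.574, 0.107, 0.062], 0.59), ([0.483, 0.112, 0.062], 0.33)]]
```

View pics/c.png

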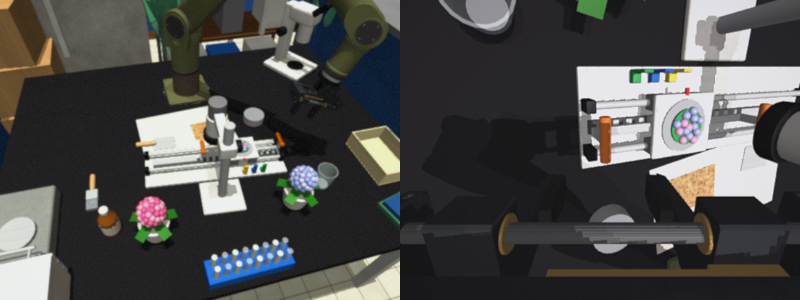

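```bash
python3 - <<'E'
from h import *
import cv2
im=cams.snapshot('wrist')
P=cams.camera_params('wrist');Rc=R.from_quat(P['orientation'])
def back(u,v,z):
    d=Rc.apply([(u-P['cx'])/P['fx'],-(v-P['cy'])/P['fy'],-1]);return np.array(P['eye'])+d*(z-P['eye'][2])/d[2]
hsv=cv2.cvtColor(im,cv2.COLOR_RGB2HSV)
for nm,lo,hi,z in [('yellow',22,34,.062),('red',0,4,.06)]:
    n,l,st,c=cv2.connectedComponentsWithStats(cv2.inRange(hsv,(lo,150,90),(hi,255,255)))
    for i in range(1,n):
        if st[i,4]>12: b=back(*c[i],z);print(nm,st[i],b.round(3),'s',((b-L)@T).round(4))
cv2.imwrite('pics/d.png',cv2.resize(im[80:240,300:400+160,::-1],(800,500),interpolation=cv2.INTER_CUBIC))
E
```

```text
yellow [373  98  36  17 238] [0.568 0.134 0.062] s 0.1287
red [400 124   5   9  38] [0.54  0.108 0.06 ] s 0.0999
```

View pics/d.png

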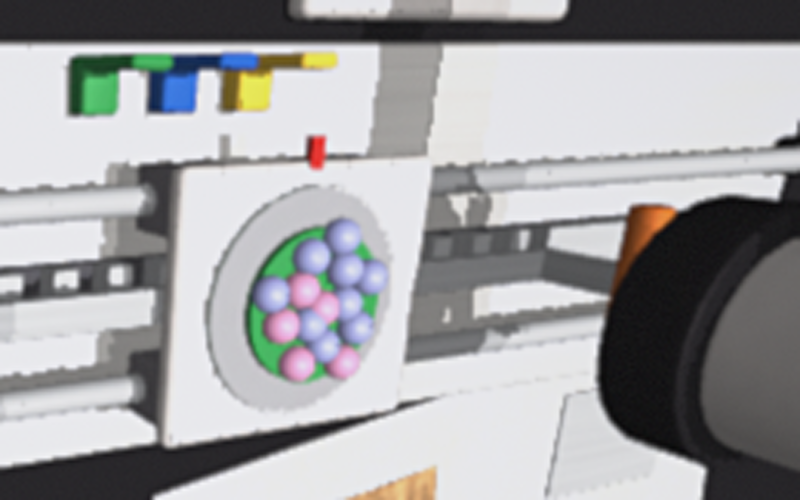

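The crop shows the pointer at (317,150) and the clip's top edge at (320,60). The rest of the yellow is the clip's side and foot in perspective. Along the track they agree within about 3 mm, and both handles are at z≈0.09, so the bar is down.

```bash
python3 -c "
from h import *
print(r.finish_job())"
```

```text
the job is handed in; nothing more can be done
None
```

The job is handed in: the carriage caught in a notch under the lens and was let go there, then caught in the notch at the yellow clip, with the pointer about 3 mm from it and the bar down, after about 16 of the 51 seconds; `finish_job()` returned no verdict.

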